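Flip the graphite shaping block onto the heatproof board

ROBOT

A 6-joint arm with a two-finger parallel gripper is mounted at the origin on the work surface. World frame = base frame: x ahead of the robot, y to its left, z up, the work surface at z = 0. Lengths are in m, angles in degrees, forces in N, time in s.
With the tool pointing down it reaches from about 0.4 to 0.825 m from the base axis. Payload 7 kg.
Tool frame: the origin (TCP) lies at the very end of the fingers, on their centre line; the grasp point (between the pads) lies 19 mm behind it (ctrl.grip_point_offset is the distance from the TCP to the grasp point, in m); x points along the fingers, z is the direction in which the jaws open and shut, and the axes are right-handed (so a half turn about x gives the same grasp; the last joint's range is limited). The gripper opens to 88 mm and grips with 3 to 60 N. Pads are 19 mm wide; open, the fingers measure 130 mm over their backs; the gripper's body (78 mm by 193 mm) begins 47 mm behind the grasp point.
Start: joints at [-48.352, 20.546, 0.682, 0, -70.136, -16.507], TCP at [0.287, -0.611, 0.227] pointing down, gripper open.
Joint ranges: [-176.03, 176.03], [-82.01, 121.73], [-58.28, 71.71], [-173.87, 95.51], [-174.79, -0.11], [-173.66, 173.66]. Speed limits (degrees/s): [136.94, 136.94, 172.46, 180, 180, 180].

INTERFACE

Orientations are given as [roll, pitch, yaw] about the fixed x, y, z axes, in that order (R = Rz(yaw) Ry(pitch) Rx(roll)).
In Python, from plant import get_obs, snapshot, calibration, close_job, ctrl gives the robot as it stands.
- The arm moves only by the tool move_arm, never from a script. Its argument "commands" is a list that holds one entry, the list of rows, each a list of 4 numbers: the shift along the tool's x, y, z in cm, then the turn about the tool's x in rad. In form: [[[dx, dy, dz, spin], ...]]. A call has 1 to 8 rows; each row shifts and turns the commanded pose from where the row before left it, along the tool's axes as they then stand; what a row does not reach is not made up. A row lasts 1/10 s, in which the tool goes at most 50 mm and 8.59 degrees, less where a joint would pass 70% of its speed; a pose out of reach is approached as far as the arm can. A call with a gripper value outside its range is refused whole. "jaw" is the finger opening in cm, from 0 to 8.76, set as the call begins (left out, the last holds). The fingers move at their own pace and stop on an object; the grip force is fixed at half the most. Time passes only in rows, so rows that do not move let the fingers close. It gives the time, the measured TCP pose, the force and the opening at its end, in the units of the state.
- get_obs(): the state, without advancing time (a new reading comes with each control period).
- snapshot(name): name is "scene" or "top"; returns (picture, depth): 400x640x3 uint8, red, green, blue; 400x640 float32, m along the optical axis (not along the pixel's ray), 0 where there is no reading.
- calibration(name): a dict with "mtx" (3x3 intrinsics, pixels), "T" (4x4, takes a point from camera to world coordinates). Camera axes: x right, y up, looking along -z (the intrinsics and any distortion apply to the point x, -y, -z); pixel columns grow to the right and rows downward; lengths in m; the calibration is good to about 2 mm. A picture is of the moment at which its call begins. calibration takes no time and is no camera call.
- close_job(): hands the job in, once; it reports no verdict.
The state is a dict: "clock": time; "joint_pos": joint angles; "qvel": joint speeds; "tau": joint torques, N m; "tool_pos": TCP position; "orientation": TCP orientation; "force": force on the tool from outside, world axes, zero at the start; "moment": the same for the moment, N m; "opening": finger opening in m.
Only numpy, scipy, OpenCV 4.12 (cv2) and the standard library are available. Lean on these libraries where they do the work, as an engineer would, in place of code of your own. Each camera call takes 0.05 s, during which the arm holds its last target. There are 200 camera calls.

TASK

The dark graphite shaping block lies plain face up on the bench, just in front of the low heatproof board. With the fingertips alone, push it against the board's front edge, tip it up on that edge and flip it over onto the board so that its grooved face is up, then push it on until all of it lies on the board with nothing hanging over the front edge. Do not pick the block up, and leave the burner, the flask and the paddle alone.

Things in the scene. Friction and masses are not known exactly. Their poses are not given: they have to be found in the camera images.
- block: Dark graphite slab, 90 mm (its x) by 110 (y) by 18 (z), 0.3 kg, loose; origin at its centre. +z face plain, up at the start; -z face grooved along x, its two 110 mm edges cut away by 7 mm chamfers. Starts flat on the bench, 9 to 40 mm short of the board, x within 0.2 rad of the board's x. Friction about 0.9: squeezed on the step (8 N), its near side follows a rising fingertip.
- board: Light grey fibre-cement board fixed on the bench: 240 mm deep (its x), 300 mm wide (y), top 20 mm above the bench. Origin at the middle of its front edge (the long edge facing the robot), at bench height; x points over the board away from the robot, y along the edge, z up. The front edge is a plain upright step 20 mm high.
- burner: Bench burner fixed on the bench right of the board: steel cone foot 92 mm across, barrel aimed away from the robot and up, 145 mm high and 190 mm long in all. Origin under the foot's centre. Not to be touched.
- flask: Small clear glass conical flask, 60 mm across, 76 mm high, loose on the back of the board, its centre 185 mm or more behind the front edge. Origin under its centre. Leave alone.
- paddle: Graphite paddle with a wooden handle lying loose on the bench left of the board: 235 mm long (its x, blade to +x), blade 60 mm wide, 20 mm high at most. Origin on the bench under its shaft. Leave alone.
- corner_fl (a point): Corner of the block at its +x, +y: 45 mm along x and 55 mm along y from the block's centre, at half thickness.
- corner_fr (a point): Corner of the block at its +x, -y: 45 mm along x and 55 mm along y from the block's centre, at half thickness.
- corner_nl (a point): Corner of the block at its -x, +y: 45 mm along x and 55 mm along y from the block's centre, at half thickness.
- corner_nr (a point): Corner of the block at its -x, -y: 45 mm along x and 55 mm along y from the block's centre, at half thickness.
There are look-alikes about, which are no part of the job. What is shaped like the block but turquoise is not meant.

How it is judged:
By the outcome, as a careful person would: the job done as asked, in the order asked, and still so for the second after the job is handed in, with the robot touching nothing.
It also fails if it takes over 66 s, if anything falls off the work surface, if the arm or the gripper's body presses on something with over 40 N, if the wrist force passes 120 N, or if a joint passes its speed limit or range.

## Working session

There is one attempt and no reset: what is moved stays moved. The work goes in short steps, Python scripts to look and compute and a tool call to move; the robot and the scene stay as the last step left them, time stands still between calls to the robot, and variables do not carry over. Pictures are saved under pics/ and viewed, about 8 in all and at most 12, crops included, and the job is handed in when it is done.

Besides the shell and the picture viewer there is one more tool, called as name(argument=value, ...), one argument or row to a line, values as JSON. move_arm: Moves the arm, as the interface text tells. Its arguments: {"type":"object","properties":{"commands":{"type":"array"},"jaw":{"type":"number"}},"required":["commands"]}

```bash
ls; mkdir -p pics; python3 - <<'E'
from plant import *
import cv2,numpy as np
for n in("scene","top"):
    p,d=snapshot(n); np.savez(f"{n}0.npz",p=p,d=d); cv2.imwrite(f"pics/{n}0.png",p[:,:,::-1])
    c=calibration(n); print(n,np.round(c["mtx"],1).tolist(),np.round(c["T"],3).tolist(),c.keys())
print(get_obs())
E
```

```text
pics
scene [[493.8, 0.0, 328.3], [0.0, 493.8, 197.5], [0.0, 0.0, 1.0]] [[-0.758, -0.419, 0.499, 1.207], [0.652, -0.511, 0.56, 0.751], [0.02, 0.75, 0.661, 0.891], [0.0, 0.0, 0.0, 1.0]] dict_keys(['mtx', 'T'])
top [[517.4, 0.0, 318.8], [0.0, 517.4, 186.0], [0.0, 0.0, 1.0]] [[-0.027, 0.998, -0.052, 0.512], [-1.0, -0.026, 0.015, 0.036], [0.013, 0.053, 0.999, 1.254], [0.0, 0.0, 0.0, 1.0]] dict_keys(['mtx', 'T'])
{'clock': 0.1, 'joint_pos': array([-4.83513528e+01,  2.05868402e+01,  6.38684366e-01, -1.66841302e-02,
       -7.01360138e+01, -1.65087260e+01]), 'qvel': array([ 0.07002676, -0.07636438,  0.04069201, -0.00349796, -0.02866136,
       -0.05530581]), 'tau': array([-2.51017591e-04, -5.84162593e+01,  2.93749666e+01,  7.01551884e+00,
        1.01536280e-02, -7.26543817e-05]), 'tool_pos': array([ 0.28656195, -0.61066687,  0.22572266]), 'orientation': array([  5.95408246,  89.91438094, 121.08832303]), 'force': array([0.55020011, 0.41514341, 0.41144155]), 'moment': array([-0.00521368,  0.02531655, -0.00825176]), 'opening': 0.08774275499199728}
```

View pics/top0.png

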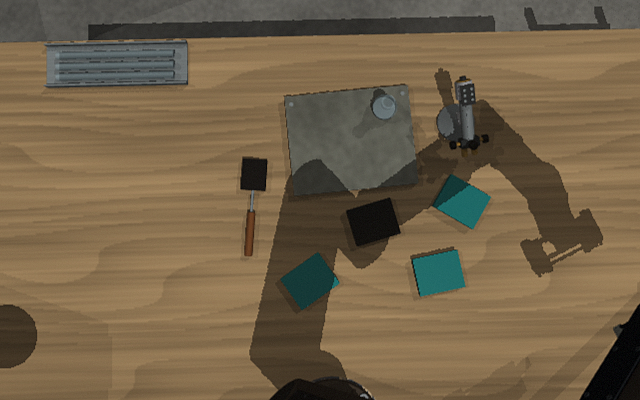

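View pics/scene0.png

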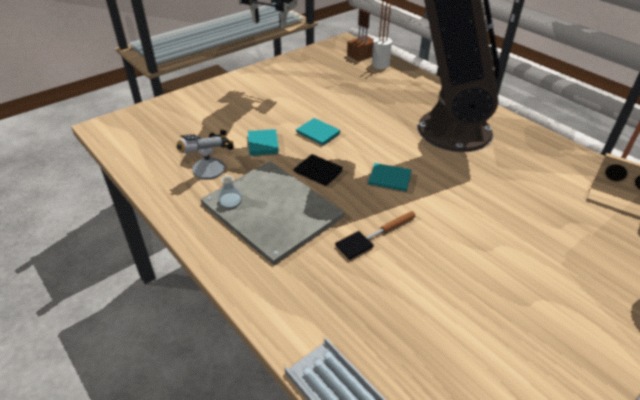

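The top view shows the dark block at (373,222) and the board at (350,140) with its front edge on row ~190. The flask is at (383,105) and the burner at (463,115). Candidates for the block are:
- the dark slab at (373,222)
- the paddle blade at (254,174), dark but with a handle
- turquoise slabs at (462,202), (308,281) and (438,272)

By the description, it is the slab at (373,222). I'll measure it and check a crop.

```bash
cat > h.py <<'E'
from plant import *
import cv2,numpy as np
def ray(n,uv,z):
    c=calibration(n);T=c["T"];K=c["mtx"];uv=np.atleast_2d(np.float64(uv))
    d=np.c_[(uv[:,0]-K[0,2])/K[0,0],-(uv[:,1]-K[1,2])/K[1,1],-np.ones(len(uv))]@T[:3,:3].T
    o=T[:3,3];return o+d*((z-o[2])/d[:,2])[:,None]
def proj(n,P):
    c=calibration(n);T=c["T"];q=(np.atleast_2d(P)-T[:3,3])@T[:3,:3];K=c["mtx"]
    return np.c_[K[0,0]*q[:,0]/-q[:,2]+K[0,2],K[1,1]*-q[:,1]/-q[:,2]+K[1,2]]
def world(n,d):
    c=calibration(n);T=c["T"];K=c["mtx"];v,u=np.mgrid[:400,:640]
    return np.stack([(u-K[0,2])/K[0,0]*d,-(v-K[1,2])/K[1,1]*d,-d],-1)@T[:3,:3].T+T[:3,3]
E
python3 - <<'E'
from h import *
f=np.load("top0.npz");p,d=f["p"],f["d"];W=world("top",d)
m=(p.max(2)<45).astype(np.uint8); m[:,:330]=0;m[:,415:]=0;m[:190]=0;m[255:]=0
m=cv2.morphologyEx(m,cv2.MORPH_OPEN,np.ones((3,3)))
n,l,s,c=cv2.connectedComponentsWithStats(m);i=1+s[1:,4].argmax();print(s[i],c[i])
r=cv2.minAreaRect(np.argwhere(l==i)[:,::-1].astype(np.float32));B=cv2.boxPoints(r);print(r,ray("top",B,.018).round(4),ray("top",c[i],.018))
print("depth z block",np.median(W[l==i][:,2]), "bench",np.median(W[300:380,100:200,2]),"board",np.median(W[120:150,310:360,2]))
h=p.astype(int); g=((h.max(2)-h.min(2))<22)&(W[...,2]>.010)&(W[...,2]<.03); g[:,:270]=0;g[:,430:]=0;g[:80]=0;g[205:]=0
g=cv2.morphologyEx(g.astype(np.uint8),cv2.MORPH_OPEN,np.ones((5,5)))
n,l,s,c=cv2.connectedComponentsWithStats(g);i=1+s[1:,4].argmax();print(s[i])
r=cv2.minAreaRect(np.argwhere(l==i)[:,::-1].astype(np.float32));B=cv2.boxPoints(r);print(r,ray("top",B,.02).round(4))
# front edge: lowest board pixel per column
us=np.arange(300,412,4);vs=[np.where(l[:,u]==i)[0].max()+.5 for u in us];print(vs)
P=ray("top",np.c_[us,vs],.02);print(np.polyfit(P[:,1],P[:,0],1))
print("turq near, burner:",ray("top",[[433,203],[462,176],[490,204],[450,150],[445,140],[383,118]],.018).round(3))
cv2.imwrite("pics/c1.png",cv2.resize(p[80:260,260:500,::-1],None,fx=3,fy=3,interpolation=cv2.INTER_CUBIC))
E
```

```text
[ 346  198   54   48 1778] [372.7064117  221.81552306]
((372.81060791015625, 221.948974609375), (38.39173889160156, 47.00180435180664), 73.0724868774414) [[ 0.5164 -0.0429  0.018 ]
 [ 0.5462 -0.1515  0.018 ]
 [ 0.4579 -0.1753  0.018 ]
 [ 0.4284 -0.0669  0.018 ]] [[ 0.4874615  -0.10886731  0.018     ]]
depth z block 0.017425820137000114 bench -0.0003525322832818034 board 0.019909710571443973
[  285    85   133   110 11760]
((350.735107421875, 139.38919067382812), (99.43167877197266, 124.8663330078125), 84.20720672607422) [[ 0.7948  0.0964  0.02  ]
 [ 0.8185 -0.2044  0.02  ]
 [ 0.5784 -0.2199  0.02  ]
 [ 0.556   0.078   0.02  ]]
[np.float64(194.5), np.float64(194.5), np.float64(193.5), np.float64(192.5), np.float64(192.5), np.float64(192.5), np.float64(192.5), np.float64(191.5), np.float64(191.5), np.float64(190.5), np.float64(190.5), np.float64(189.5), np.float64(189.5), np.float64(189.5), np.float64(188.5), np.float64(188.5), np.float64(188.5), np.float64(187.5), np.float64(187.5), np.float64(186.5), np.float64(186.5), np.float64(185.5), np.float64(185.5), np.float64(185.5), np.float64(184.5), np.float64(184.5), np.float64(183.5), np.float64(183.5)]
[-0.07510707  0.56198436]
turq near, burner: [[ 0.529 -0.255  0.018]
 [ 0.591 -0.327  0.018]
 [ 0.523 -0.392  0.018]
 [ 0.655 -0.301  0.018]
 [ 0.679 -0.29   0.018]
 [ 0.737 -0.142  0.018]]
```

View pics/c1.png

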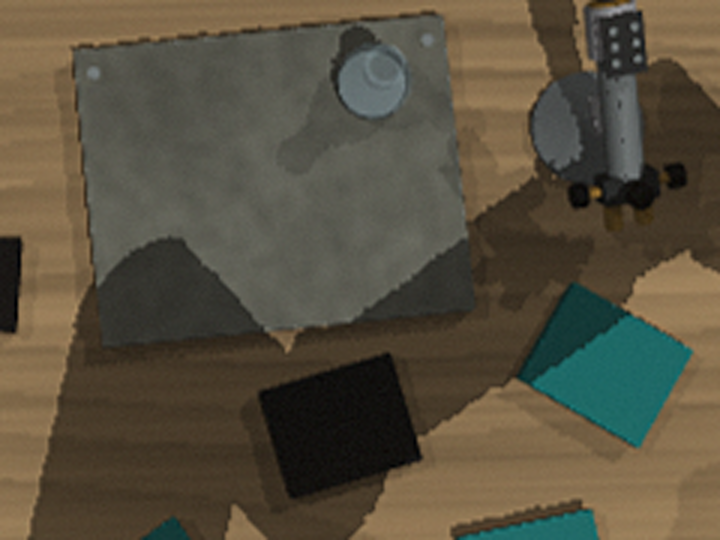

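The crop confirms it: a plain black slab with no handle, about 27 mm short of the board at its right front corner. The block's yaw is about 15° and the board's about 4.3°.

```bash
cat >> h.py <<'E'
from scipy.spatial.transform import Rotation as Ro
YB=np.deg2rad(4.3);BX=np.array([np.cos(YB),np.sin(YB),0]);BY=np.array([-np.sin(YB),np.cos(YB),0]);BO=np.array([.567,-.071,0])
def tool():
    o=get_obs();return o,Ro.from_euler("xyz",o["orientation"],degrees=True).as_matrix()
def bf(P): P=np.asarray(P)-BO;return np.stack([P@BX,P@BY,P[...,2]],-1)
E
python3 - <<'E'
from h import *
o,R=tool();print(R.round(3))
z=R[:,2]
for s in(1,-1):
    t=s*BY; print(s,"spin",np.arctan2(np.cross(z,t)@R[:,0],z@t))
    S=R@Ro.from_rotvec([np.arctan2(np.cross(z,t)@R[:,0],z@t),0,0]).as_matrix()
    print(S.round(3),"shift cm",(S.T@(np.array([.4,-.115,.12])-o["tool_pos"])*100).round(2))
    print("joint6",o["joint_pos"][5])
P=np.array([[.5164,-.0429,0],[.5462,-.1515,0],[.4579,-.1753,0],[.4284,-.0669,0]]);print(bf(P).round(4),bf(P.mean(0)))
E
```

```text
[[-0.001 -0.905 -0.425]
 [ 0.001 -0.425  0.905]
 [-1.     0.     0.001]]
1 spin 0.3636265444624965
[[-0.001 -0.997 -0.075]
 [ 0.001 -0.075  0.997]
 [-1.     0.001  0.001]] shift cm [ 10.63 -15.04  48.56]
joint6 -16.508726025592875
-1 spin -2.7779661091272967
[[-0.001  0.997  0.075]
 [ 0.001  0.075 -0.997]
 [-1.    -0.001 -0.001]] shift cm [ 10.63  15.04 -48.56]
joint6 -16.508726025592875
[[-0.0484  0.0318  0.    ]
 [-0.0268 -0.0787  0.    ]
 [-0.1166 -0.0958  0.    ]
 [-0.1379  0.0145  0.    ]] [-0.08241088 -0.03206118  0.        ]
```

move_arm(
  commands=[
    [[0,0,0,0.122],[0,0,0,0.121],[0,0,0,0.121],[0,0,4,0],[0,-1,4,0],[0,-1,4,0],[0,-1,4,0],[0,-1,4,0]],
  ],
  jaw=5,
)

```text
clock: 0.9
tool_pos: [0.3115, -0.407, 0.2262]
orientation: [40.9, 90.0, 135.2]
force: [1.0, 0.5, 0.8]
opening: 0.0499
```

move_arm(
  commands=[
    [[0,-2,4,0],[0,-2,4,0],[0,-2,4,0],[0,-2,4,0],[0,-2,4,0],[0,-1,4,0],[0,0,3,0],[0,0,0,0]],
  ],
)

```text
clock: 1.7
tool_pos: [0.401, -0.1285, 0.2266]
orientation: [-29.9, 90.0, 64.6]
force: [-0.0, 0.3, -0.0]
opening: 0.0502
```

```bash
cat > s.py <<'E'
from h import *
o,R=tool();z=R[:,2]
print("t",o["clock"],"bf",bf(o["tool_pos"]).round(4),"F",(o["force"]@np.c_[BX,BY,[0,0,1]]).round(2),"open",round(o["opening"],4),"spin err",round(float(np.arctan2(np.cross(z,BY)@R[:,0],z@BY)),4),"tilt",R[:,0].round(3), "j",o["joint_pos"].round(0))
E
python3 s.py
```

```text
t 1.7 bf [-0.1698 -0.0449  0.2266] F [-0.    0.31 -0.01] open 0.0502 spin err 0.0033 tilt [ 0.     0.001 -1.   ] j [  9.  -4. -29.  -0. -65. -95.]
```

move_arm(
  commands=[
    [[4,0,0.6,0],[4,0,0.7,0],[4,0,0,0],[4,0,0,0],[3,0,0,0],[2,0,0,0],[0.8,0,0,0],[0,0,0,0]],
  ],
)

```text
clock: 2.5
tool_pos: [0.3995, -0.1186, 0.0078]
orientation: [97.4, 89.8, -168.3]
force: [1.0, -0.8, -0.1]
opening: 0.0501
```

```bash
python3 s.py
```

```text
t 2.5 bf [-0.1706 -0.0349  0.0078] F [ 0.92 -0.83 -0.1 ] open 0.0501 spin err -0.0006 tilt [-0.003 -0.001 -1.   ] j [ 11.  13. -46.   0. -31. -97.]
```

move_arm(
  commands=[
    [[0.3,-1,0,0],[0,-1,0,0],[0,-0.7,0,0],[0,-0.7,0,0],[0,-0.7,0,0],[0,-0.7,0,0],[0,-0.7,0,0],[0,0,0,0]],
  ],
)

```text
clock: 3.3
tool_pos: [0.4565, -0.114, 0.0056]
orientation: [-94.6, 89.9, -0.3]
force: [-0.5, 0.2, 0.0]
opening: 0.0499
```

```bash
python3 s.py; python3 - <<'E'
from h import *
a,_=snapshot("top");b,_=snapshot("scene")
I=np.hstack([cv2.resize(a[150:270,300:460,::-1],(533,400),interpolation=2),cv2.resize(b[100:260,260:380,::-1],(300,400),interpolation=2)])[:,:800]
cv2.imwrite("pics/p1.png",I)
E
```

```text
t 3.3 bf [-0.1134 -0.0346  0.0056] F [-0.53  0.24  0.03] open 0.0499 spin err -0.0001 tilt [ 0.001 -0.    -1.   ] j [ 10.  17. -40.   0. -33. -96.]
```

View pics/p1.png

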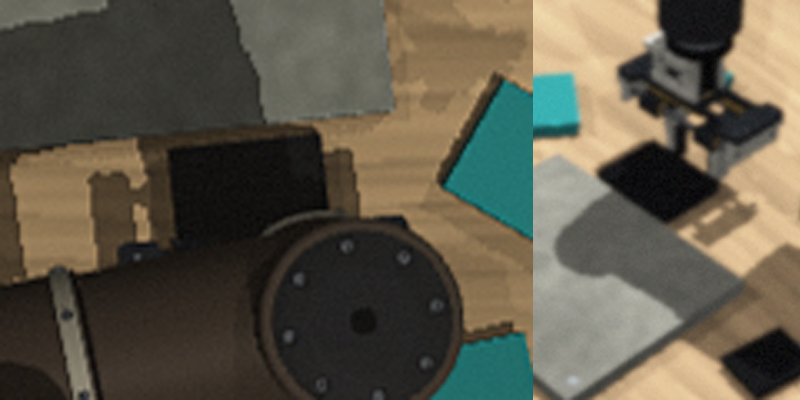

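The block is now square to the board: the crop shows its far edge parallel to the board front, about 13 mm short, with the fingers centred behind it. I'll push it on to contact.

move_arm(
  commands=[
    [[0,-0.4,0,0],[0,-0.4,0,0],[0,-0.3,0,0],[0,-0.1,0,0],[0,-0.1,0,0],[0,0,0,0]],
  ],
)

```text
clock: 4.0
tool_pos: [0.4669, -0.1132, 0.0053]
orientation: [89.2, 89.9, -176.5]
force: [-5.2, 0.7, 3.5]
opening: 0.0502
```

```bash
python3 s.py
```

```text
t 4.0 bf [-0.103  -0.0346  0.0053] F [-5.14  1.08  3.46] open 0.0502 spin err -0.0006 tilt [-0.002 -0.    -1.   ] j [ 10.  18. -39.  -0. -33. -96.]
```

move_arm(
  commands=[
    [[0.2,0,0,0],[0,-0.1,0,0],[0,-0.1,0,0],[0,0,0,0]],
  ],
)

```text
clock: 4.4
tool_pos: [0.4669, -0.1134, 0.003]
orientation: [90.3, 89.7, -175.5]
force: [-9.7, 0.4, 6.1]
opening: 0.0503
```

```bash
python3 s.py
```

```text
t 4.4 bf [-0.103  -0.0347  0.003 ] F [-9.61  1.14  6.13] open 0.0503 spin err -0.0009 tilt [-0.005 -0.    -1.   ] j [ 10.  18. -39.  -0. -33. -96.]
```

Squeezed at about 10 N, so I start rising.

move_arm(
  commands=[
    [[-0.3,0,0,0],[-0.3,0,0,0],[-0.3,0,0,0],[-0.3,0,0,0],[0,0,0,0]],
  ],
)

```text
clock: 4.9
tool_pos: [0.4667, -0.1133, 0.0147]
orientation: [88.4, 89.7, -177.4]
force: [-8.6, -0.2, -1.0]
opening: 0.0498
```

```bash
python3 s.py; python3 - <<'E'
from h import *
a,d=snapshot("scene")
cv2.imwrite("pics/p2.png",cv2.resize(a[90:250,240:440,::-1],(700,560),interpolation=2))
E
```

```text
t 4.9 bf [-0.1032 -0.0347  0.0147] F [-8.62  0.5  -1.02] open 0.0498 spin err -0.0014 tilt [-0.005 -0.    -1.   ] j [ 10.  17. -38.  -0. -35. -96.]
```

View pics/p2.png

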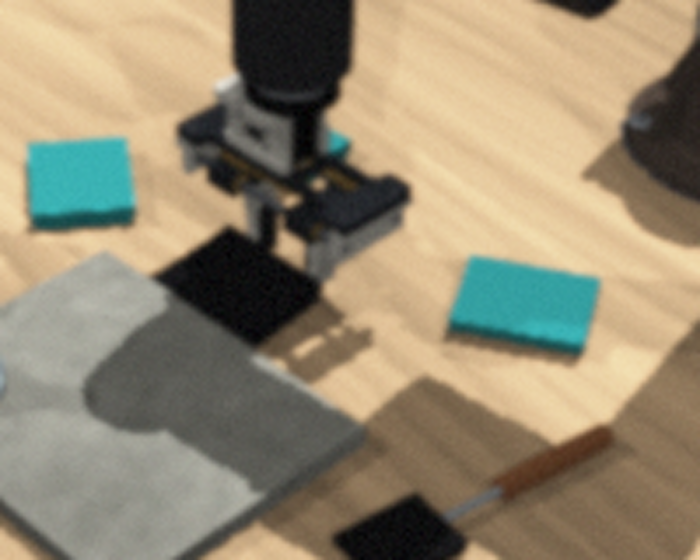

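The picture shows the block's near edge at the fingertips (crop 320,290). Whether it is tilted is unclear, so I'll check it with the depth.

```bash
cat > tilt.py <<'E'
from h import *
import sys
p,d=snapshot("scene");W=bf(world("scene",d))
m=(p.max(2)<40)&(d>0)&(W[...,0]>-.13)&(W[...,0]<.13)&(abs(W[...,1]+.035)<.07)&(W[...,2]>.004)&(W[...,2]<.15)
Q=W[m]
for x0 in np.arange(-.12,.13,.01):
    k=abs(Q[:,0]-x0)<.005
    if k.sum()>5: print(round(x0,3),k.sum(),"z",np.percentile(Q[k,2],[5,50,95]).round(4),"y",np.percentile(Q[k,1],[1,99]).round(3))
E
python3 tilt.py
```

```text
-0.12 40 z [0.1042 0.1192 0.1273] y [-0.028  0.027]
-0.11 45 z [0.0328 0.1208 0.1432] y [-0.06   0.012]
-0.1 57 z [0.0252 0.1147 0.1447] y [-0.062  0.003]
-0.09 58 z [0.0253 0.0297 0.137 ] y [-0.091  0.018]
-0.08 194 z [0.0236 0.0329 0.123 ] y [-0.097  0.028]
-0.07 186 z [0.0231 0.03   0.1198] y [-0.102  0.027]
-0.06 108 z [0.0188 0.0254 0.1015] y [-0.103  0.019]
-0.05 101 z [0.0181 0.0235 0.0267] y [-0.088  0.018]
-0.04 100 z [0.0168 0.0223 0.0249] y [-0.088  0.02 ]
-0.03 99 z [0.013  0.0212 0.0243] y [-0.088  0.017]
-0.02 101 z [0.0129 0.0199 0.0238] y [-0.088  0.019]
-0.01 82 z [0.0159 0.019  0.0231] y [-0.082  0.018]
```

It follows: near side about 30 mm high, far side 18, so roughly 8° of tilt. I continue along the arc.

move_arm(
  commands=[
    [[-0.4,-0.02,0,0],[-0.4,-0.05,0,0],[-0.4,-0.07,0,0],[-0.45,-0.09,0,0],[0,0,0,0]],
  ],
)

```text
clock: 5.5
tool_pos: [0.4687, -0.1132, 0.0313]
orientation: [88.3, 89.7, -177.5]
force: [-9.4, -0.2, -0.0]
opening: 0.0502
```

```bash
python3 s.py;python3 tilt.py
```

```text
t 5.5 bf [-0.1012 -0.0347  0.0313] F [-9.42  0.5  -0.01] open 0.0502 spin err -0.0014 tilt [-0.006 -0.    -1.   ] j [ 10.  16. -37.  -0. -38. -96.]
-0.12 38 z [0.1203 0.1352 0.1411] y [-0.03   0.032]
-0.11 32 z [0.0684 0.1345 0.1465] y [-0.061  0.029]
-0.1 37 z [0.0412 0.0711 0.1468] y [-0.06  -0.006]
-0.09 36 z [0.0424 0.0719 0.1421] y [-0.063  0.007]
-0.08 201 z [0.0393 0.1188 0.1399] y [-0.102  0.03 ]
-0.07 189 z [0.0346 0.0416 0.1368] y [-0.103  0.027]
-0.06 159 z [0.0316 0.0377 0.1216] y [-0.092  0.026]
-0.05 114 z [0.0271 0.0329 0.0379] y [-0.085  0.018]
-0.04 113 z [0.0243 0.0294 0.0338] y [-0.085  0.019]
-0.03 109 z [0.0198 0.0264 0.0299] y [-0.087  0.017]
-0.02 120 z [0.0158 0.0233 0.0276] y [-0.083  0.02 ]
-0.01 95 z [0.0163 0.0201 0.0245] y [-0.086  0.017]
```

move_arm(
  commands=[
    [[-0.33,-0.1,0,0],[-0.32,-0.12,0,0],[-0.31,-0.13,0,0],[-0.3,-0.14,0,0],[-0.29,-0.17,0,0],[-0.28,-0.18,0,0],[-0.27,-0.19,0,0],[-0.27,-0.2,0,0]],
  ],
)

```text
clock: 6.35
tool_pos: [0.4808, -0.1124, 0.0549]
orientation: [90.1, 89.6, -175.7]
force: [-11.3, 0.2, 4.5]
opening: 0.0498
```

```bash
python3 s.py;python3 tilt.py
```

```text
t 6.35 bf [-0.0891 -0.0348  0.0549] F [-11.24   1.04   4.52] open 0.0498 spin err -0.0013 tilt [-0.007 -0.001 -1.   ] j [ 10.  15. -34.  -0. -42. -95.]
-0.1 12 z [0.0813 0.1439 0.1471] y [-0.059  0.018]
-0.09 28 z [0.0645 0.086  0.1299] y [-0.06  0.01]
-0.08 18 z [0.0617 0.0806 0.1299] y [-0.073 -0.055]
-0.07 123 z [0.0516 0.0586 0.1446] y [-0.088  0.02 ]
-0.06 171 z [0.0454 0.0526 0.1448] y [-0.086  0.025]
-0.05 220 z [0.0392 0.0469 0.1446] y [-0.084  0.026]
-0.04 146 z [0.0296 0.0369 0.0426] y [-0.086  0.018]
-0.03 142 z [0.0221 0.0295 0.0349] y [-0.087  0.018]
-0.02 145 z [0.0148 0.0222 0.0285] y [-0.085  0.019]
-0.01 67 z [0.0132 0.0176 0.0219] y [-0.086  0.015]
```

move_arm(
  commands=[
    [[-0.25,-0.22,0,0],[-0.25,-0.24,0,0],[-0.24,-0.26,0,0],[-0.22,-0.27,0,0],[-0.2,-0.28,0,0],[-0.19,-0.3,0,0],[-0.17,-0.31,0,0],[-0.16,-0.32,0,0]],
  ],
)

```text
clock: 7.2
tool_pos: [0.4989, -0.1114, 0.0722]
orientation: [91.6, 89.2, -174.2]
force: [-28.1, 1.9, 29.7]
opening: 0.0497
```

```bash
python3 s.py;python3 tilt.py
```

```text
t 7.2 bf [-0.0709 -0.0352  0.0722] F [-27.85   3.96  29.65] open 0.0497 spin err -0.0015 tilt [-0.014 -0.001 -1.   ] j [  9.  15. -31.  -0. -45. -95.]
-0.08 6 z [0.0863 0.1038 0.1112] y [-0.061 -0.056]
-0.07 32 z [0.0821 0.0993 0.1148] y [-0.06  -0.054]
-0.06 27 z [0.073  0.0874 0.1451] y [-0.083 -0.001]
-0.05 186 z [0.0599 0.0703 0.0774] y [-0.085  0.018]
-0.04 197 z [0.0471 0.0568 0.0676] y [-0.088  0.017]
-0.03 198 z [0.0325 0.043  0.0527] y [-0.086  0.018]
-0.02 189 z [0.0186 0.0285 0.0383] y [-0.087  0.018]
-0.01 108 z [0.0143 0.0192 0.0274] y [-0.085  0.019]
```

move_arm(
  commands=[
    [[-0.15,0.15,0,0],[-0.15,0.1,0,0],[0,0,0,0]],
  ],
)

```text
clock: 7.55
tool_pos: [0.5031, -0.1109, 0.0762]
orientation: [119.7, 89.9, -146.0]
force: [-7.6, -2.1, 8.4]
opening: 0.05
```

```bash
python3 s.py;python3 tilt.py; python3 - <<'E'
from h import *
a,d=snapshot("scene")
cv2.imwrite("pics/p3.png",cv2.resize(a[110:210,260:385,::-1],(700,560),interpolation=2))
E
```

```text
t 7.55 bf [-0.0667 -0.035   0.0762] F [-7.73 -1.49  8.37] open 0.05 spin err -0.0002 tilt [-0.001 -0.001 -1.   ] j [  9.  14. -30.   0. -45. -95.]
-0.07 25 z [0.0855 0.1036 0.1181] y [-0.061 -0.055]
-0.06 23 z [0.0824 0.0997 0.119 ] y [-0.061 -0.053]
-0.05 103 z [0.0668 0.0767 0.0815] y [-0.085  0.016]
-0.04 225 z [0.0539 0.0645 0.0761] y [-0.088  0.018]
-0.03 209 z [0.0369 0.0485 0.0588] y [-0.086  0.018]
-0.02 222 z [0.019  0.0321 0.0437] y [-0.087  0.018]
-0.01 113 z [0.0134 0.0192 0.0267] y [-0.088  0.018]
```

View pics/p3.png

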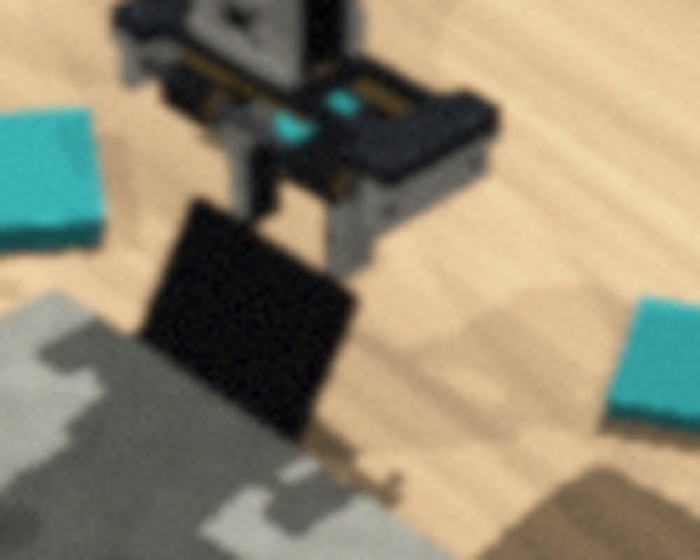

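The block is at about 58° and still stuck to the tips (about 11 N along the block). The crop shows the tips at its upper edge, (345,275) and (255,215). I continue on the arc.

move_arm(
  commands=[
    [[-0.18,-0.21,0,0],[-0.16,-0.22,0,0],[-0.14,-0.23,0,0],[-0.12,-0.24,0,0],[0,0,0,0]],
  ],
)

```text
clock: 8.15
tool_pos: [0.5137, -0.1099, 0.0822]
orientation: [-110.8, 89.9, -16.5]
force: [-3.6, -2.1, 6.0]
opening: 0.0501
```

```bash
python3 s.py;python3 tilt.py
```

```text
t 8.15 bf [-0.056  -0.0348  0.0822] F [-3.78 -1.86  6.  ] open 0.0501 spin err 0.0001 tilt [ 0.001 -0.    -1.   ] j [  9.  15. -29.   0. -46. -95.]
-0.06 27 z [0.09   0.1112 0.1267] y [-0.062 -0.052]
-0.05 27 z [0.0851 0.1076 0.1247] y [-0.065 -0.004]
-0.04 115 z [0.0688 0.0813 0.0873] y [-0.089  0.018]
-0.03 277 z [0.0503 0.0656 0.0819] y [-0.085  0.018]
-0.02 273 z [0.0269 0.0417 0.0561] y [-0.088  0.018]
-0.01 159 z [0.0156 0.023  0.0326] y [-0.085  0.018]
```

move_arm(
  commands=[
    [[-0.1,-0.23,0,0],[-0.09,-0.23,0,0],[-0.08,-0.24,0,0],[-0.07,-0.24,0,0],[-0.05,-0.24,0,0],[-0.05,-0.24,0,0],[0,0,0,0]],
  ],
)

```text
clock: 8.9
tool_pos: [0.5284, -0.1086, 0.0864]
orientation: [-92.6, 89.9, 1.7]
force: [-0.2, 0.1, 1.6]
opening: 0.0501
```

```bash
python3 s.py;python3 tilt.py
```

```text
t 8.9 bf [-0.0413 -0.0346  0.0864] F [-0.17  0.12  1.64] open 0.0501 spin err 0.0 tilt [ 0.002  0.    -1.   ] j [  9.  16. -27.   0. -47. -95.]
-0.05 14 z [0.0956 0.1165 0.126 ] y [-0.06  -0.054]
-0.04 33 z [0.0943 0.1142 0.1299] y [-0.062 -0.054]
-0.03 26 z [0.0638 0.0865 0.127 ] y [-0.071  0.018]
-0.02 361 z [0.0456 0.0728 0.0898] y [-0.087  0.019]
-0.01 354 z [0.019  0.0368 0.0588] y [-0.087  0.018]
```

move_arm(
  commands=[
    [[0.1,-0.07,0,0],[0.1,-0.05,0,0],[0,0,0,0]],
  ],
)

```text
clock: 9.25
tool_pos: [0.5283, -0.1086, 0.0838]
orientation: [91.6, 90.0, -174.1]
force: [-1.4, -0.2, 2.6]
opening: 0.0497
```

```bash
python3 s.py;python3 tilt.py
```

```text
t 9.25 bf [-0.0414 -0.0346  0.0838] F [-1.4  -0.05  2.61] open 0.0497 spin err -0.0002 tilt [-0. -0. -1.] j [  9.  16. -27.  -0. -47. -95.]
-0.05 14 z [0.1023 0.1152 0.1218] y [-0.06  -0.053]
-0.04 31 z [0.0925 0.1082 0.1274] y [-0.06  -0.053]
-0.03 16 z [0.0778 0.0977 0.1251] y [-0.058  0.018]
-0.02 309 z [0.047  0.0763 0.091 ] y [-0.086  0.018]
-0.01 404 z [0.0196 0.0402 0.0681] y [-0.087  0.018]
```

move_arm(
  commands=[
    [[0,-0.2,0,0],[0,-0.2,0,0],[0,-0.2,0,0],[0,-0.2,0,0],[0,0,0,0]],
  ],
)

```text
clock: 9.8
tool_pos: [0.5367, -0.1079, 0.0838]
orientation: [-54.3, 90.0, 40.0]
force: [-0.2, -0.2, 1.4]
opening: 0.0503
```

```bash
python3 s.py;python3 tilt.py
```

```text
t 9.8 bf [-0.033  -0.0345  0.0838] F [-0.22 -0.14  1.39] open 0.0503 spin err -0.0003 tilt [ 0.  0. -1.] j [  9.  17. -26.  -0. -47. -95.]
-0.04 15 z [0.0968 0.1118 0.1241] y [-0.058 -0.053]
-0.03 33 z [0.0949 0.1137 0.1286] y [-0.06  -0.053]
-0.02 20 z [0.0371 0.0703 0.1063] y [-0.061  0.018]
-0.01 523 z [0.0238 0.0616 0.0896] y [-0.088  0.018]
-0.0 101 z [0.0236 0.0403 0.0722] y [-0.081  0.018]
```

move_arm(
  commands=[
    [[0,-0.2,0,0],[0,-0.2,0,0],[0,-0.2,0,0],[0,-0.2,0,0],[0,-0.2,0,0],[0,-0.2,0,0],[0,0,0,0]],
  ],
)

```text
clock: 10.55
tool_pos: [0.5492, -0.1071, 0.0847]
orientation: [-100.7, 89.9, -6.4]
force: [-2.1, 0.2, 7.0]
opening: 0.0498
```

```bash
python3 s.py;python3 tilt.py;python3 - <<'E'
from h import *
a,d=snapshot("scene")
cv2.imwrite("pics/p4.png",cv2.resize(a[110:210,260:385,::-1],(700,560),interpolation=2))
E
```

```text
t 10.55 bf [-0.0205 -0.0346  0.0847] F [-2.12  0.4   6.98] open 0.0498 spin err 0.0001 tilt [ 0.001 -0.    -1.   ] j [  9.  17. -25.   0. -48. -95.]
-0.03 9 z [0.1056 0.1106 0.1184] y [-0.06  -0.056]
-0.02 36 z [0.0937 0.1128 0.1285] y [-0.06  -0.054]
-0.01 47 z [0.0181 0.036  0.121 ] y [-0.084  0.019]
-0.0 461 z [0.0271 0.0606 0.0901] y [-0.085  0.018]
0.01 36 z [0.0724 0.0846 0.0912] y [-0.082  0.019]
```

View pics/p4.png

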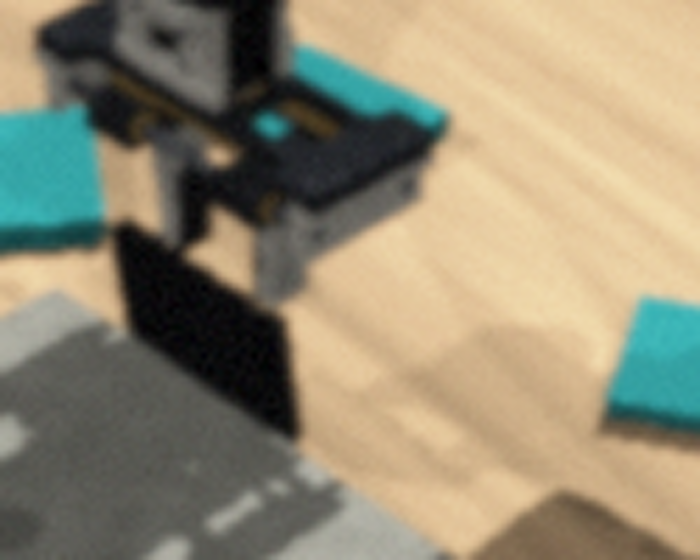

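The block stands upright on the step (crop rows 230–430), slightly past vertical. I keep pushing it over.

move_arm(
  commands=[
    [[-0.03,-0.25,0,0],[-0.03,-0.25,0,0],[0,-0.25,0,0],[0,-0.25,0,0],[0,-0.25,0,0],[0,-0.25,0,0],[0,0,0,0]],
  ],
)

```text
clock: 11.35
tool_pos: [0.5636, -0.1059, 0.0843]
orientation: [97.4, 90.0, -168.3]
force: [-0.3, -0.1, 2.1]
opening: 0.0499
```

```bash
python3 s.py;python3 tilt.py
```

```text
t 11.35 bf [-0.006  -0.0346  0.0843] F [-0.33 -0.05  2.12] open 0.0499 spin err -0.0002 tilt [-0. -0. -1.] j [  9.  19. -23.   0. -49. -95.]
-0.01 37 z [0.0196 0.0965 0.1221] y [-0.06  0.02]
-0.0 133 z [0.0234 0.038  0.1207] y [-0.081  0.018]
0.01 166 z [0.0462 0.0651 0.0878] y [-0.087  0.018]
0.02 115 z [0.072  0.0836 0.0878] y [-0.085  0.017]
```

move_arm(
  commands=[
    [[0,-0.25,0,0],[0,-0.25,0,0],[0,-0.25,0,0],[0,-0.25,0,0],[0,-0.25,0,0],[0,-0.25,0,0],[0,0,0,0]],
  ],
)

```text
clock: 12.1
tool_pos: [0.5786, -0.1048, 0.0845]
orientation: [-102.6, 90.0, -8.3]
force: [0.1, 0.1, 0.2]
opening: 0.0496
```

```bash
python3 s.py;python3 tilt.py
```

```text
t 12.1 bf [ 0.009  -0.0346  0.0845] F [0.12 0.14 0.19] open 0.0496 spin err -0.0002 tilt [ 0. -0. -1.] j [  9.  20. -21.   0. -49. -94.]
-0.04 6 z [0.0284 0.0302 0.0311] y [-0.035  0.014]
-0.03 57 z [0.0291 0.0342 0.0391] y [-0.085  0.017]
-0.02 80 z [0.0284 0.0341 0.039 ] y [-0.087  0.018]
-0.01 86 z [0.0282 0.035  0.0394] y [-0.087  0.019]
-0.0 91 z [0.0286 0.0353 0.1064] y [-0.086  0.018]
0.01 120 z [0.0296 0.0366 0.1207] y [-0.087  0.017]
0.02 102 z [0.0283 0.0348 0.1153] y [-0.087  0.019]
0.03 100 z [0.0276 0.0354 0.0396] y [-0.087  0.019]
0.04 157 z [0.0232 0.0324 0.0385] y [-0.089  0.018]
0.05 32 z [0.0244 0.0283 0.0339] y [-0.081  0.017]
```

The block flipped and lies flat with its top at about 38 mm, overhanging the front edge by about 35 mm. I go back behind it and push it on.

move_arm(
  commands=[
    [[0,2,0,0],[0,3,0,0],[0,3,0,0],[2,0,0,0],[2,0,0,0],[1.5,0,0,0],[0.5,0,0,0],[0,0,0,0]],
  ],
)

```text
clock: 12.95
tool_pos: [0.498, -0.1109, 0.0241]
orientation: [96.2, 89.9, -169.5]
force: [0.0, -0.5, 0.0]
opening: 0.05
```

move_arm(
  commands=[
    [[0,-0.6,0,0],[0,-0.6,0,0],[0,-0.6,0,0],[0,-0.6,0,0],[0,-0.6,0,0],[0,0,0,0]],
  ],
)

```text
clock: 13.55
tool_pos: [0.5295, -0.1085, 0.0246]
orientation: [-95.9, 90.0, -1.6]
force: [0.5, -0.2, 0.2]
opening: 0.0498
```

```bash
python3 s.py;python3 tilt.py
```

```text
t 13.55 bf [-0.0402 -0.0346  0.0246] F [ 0.47 -0.2   0.2 ] open 0.0498 spin err -0.0001 tilt [ 0.001 -0.    -1.   ] j [  9.  21. -30.   0. -39. -95.]
-0.06 36 z [0.12   0.1287 0.1338] y [-0.025  0.031]
-0.05 41 z [0.0465 0.1282 0.146 ] y [-0.06   0.014]
-0.04 47 z [0.0338 0.065  0.1482] y [-0.061 -0.008]
-0.03 34 z [0.0296 0.1014 0.1479] y [-0.061  0.004]
-0.02 141 z [0.0288 0.1134 0.1331] y [-0.098  0.029]
-0.01 165 z [0.0297 0.0386 0.1299] y [-0.103  0.026]
-0.0 151 z [0.0294 0.0382 0.1149] y [-0.105  0.027]
0.01 100 z [0.0276 0.0353 0.0392] y [-0.087  0.018]
0.02 105 z [0.0275 0.0349 0.0394] y [-0.09   0.017]
0.03 96 z [0.0284 0.0352 0.0403] y [-0.087  0.018]
0.04 101 z [0.0261 0.0354 0.0401] y [-0.088  0.019]
0.05 118 z [0.0284 0.034  0.0402] y [-0.087  0.018]
0.06 117 z [0.0236 0.0299 0.0374] y [-0.086  0.018]
```

move_arm(
  commands=[
    [[0,-0.6,0,0],[0,-0.6,0,0],[0,-0.6,0,0],[0,-0.6,0,0],[0,-0.6,0,0],[0,-0.6,0,0],[0,-0.6,0,0],[0,-0.4,0,0]],
  ],
)

```text
clock: 14.4
tool_pos: [0.5749, -0.1051, 0.0245]
orientation: [-98.5, 90.0, -4.2]
force: [-0.9, 0.3, 0.4]
opening: 0.0501
```

move_arm(
  commands=[
    [[0,1,0,0],[0,3,0,0],[-2,3,0,0],[-4,1,0,0],[-4,0,0,0],[-4,0,0,0],[-3,0,0,0],[0,0,0,0]],
  ],
)

```text
clock: 15.2
tool_pos: [0.4966, -0.1111, 0.1995]
orientation: [-92.0, 89.5, 2.3]
force: [-0.0, 0.6, -0.5]
opening: 0.0501
```

```bash
python3 s.py;python3 tilt.py;python3 - <<'E'
from h import *
a,d=snapshot("scene");b,_=snapshot("top")
cv2.imwrite("pics/p5.png",np.hstack([cv2.resize(a[120:270,180:380,::-1],(440,330),interpolation=2),cv2.resize(b[80:230,270:430,::-1],(352,330),interpolation=2)]))
E
```

```text
t 15.2 bf [-0.0733 -0.0347  0.1995] F [ 0.    0.62 -0.5 ] open 0.0501 spin err 0.0005 tilt [ 0.009  0.    -1.   ] j [ 10.   6. -23.   0. -61. -95.]
0.02 26 z [0.0274 0.0306 0.036 ] y [-0.086  0.018]
0.03 101 z [0.0268 0.0342 0.0392] y [-0.088  0.018]
0.04 105 z [0.0277 0.0359 0.04  ] y [-0.088  0.018]
0.05 99 z [0.0282 0.035  0.0395] y [-0.086  0.018]
0.06 107 z [0.0277 0.0348 0.0399] y [-0.088  0.019]
0.07 102 z [0.0281 0.0355 0.0408] y [-0.086  0.019]
0.08 117 z [0.0275 0.0354 0.0398] y [-0.087  0.018]
0.09 105 z [0.0284 0.0351 0.0407] y [-0.086  0.017]
0.1 148 z [0.0255 0.0323 0.0386] y [-0.087  0.018]
0.11 42 z [0.0241 0.0288 0.0331] y [-0.083  0.012]
```

View pics/p5.png

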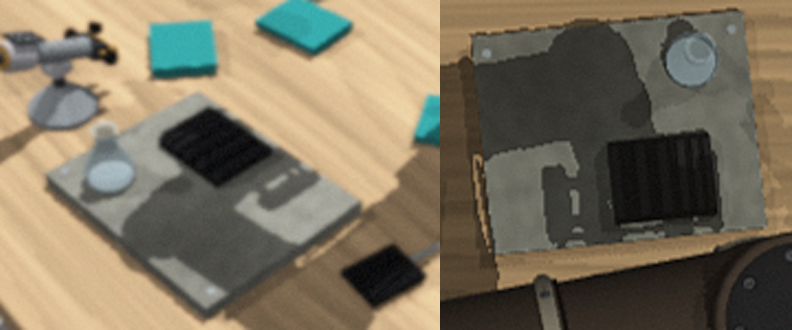

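The pictures show the block on the board, grooves up and running along x. Its near edge (right panel, row ~220) is about 17 mm behind the front edge, and the flask, burner and paddle are where they were. The robot is clear, so I hand in.

```bash
python3 -c "
from plant import *
print(close_job())"
```

```text
the job is handed in; nothing more can be done
None
```

The dark graphite block now lies flat on the board, grooved face up, with nothing hanging over the front edge. I handed the job in at about 15 s of the allowed 66 s; the hand-in gives no verdict.

- **What I did:** With two fingertips I squared the block to the board and squeezed it against the front edge at about 10 N. I tipped it up along the arc, pushed it over onto the board, then pushed it on until all of it was on. It was never gripped.
- **Last checks:** Depth put the block's top at about 38 mm and its near edge about 17 mm behind the front edge. The picture showed the grooves up, and the flask, burner and paddle looked undisturbed. The gripper was clear, about 0.2 m up.
- **What went off plan:** At about 54° of tilt the push jammed briefly, with about 28 N back and 30 N up on the wrist, well under the 120 N limit. I eased it off and carried on. The block's angle came from depth readings good to a few degrees.

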